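Set the extraction damper to half open

TASK

The lever of the bench extraction damper is parked beyond the last of its three notches. Set the damper to half open: swing the lever to the middle one of the three hidden notches, so that its spring-loaded D-grip has dropped fully home there, and let go. The grip must be pulled out along the lever to get it out of a notch or past one; leave the things standing around the damper where they are.

Things in the scene. Friction and masses are not known exactly. Their poses are not given: they have to be found in the camera images.
- damper: Damper fixed to the worktop: foot plate 200x200x10 mm (x -100..100, y -155..45), upright grey drum (diameter 176, y -24..24) with black brush seal round its rim, and an aluminium duct section (diameter 112, 170 long along x) behind it (axis y -95, z 90). Origin: on the worktop plumb below the drum's centre. The lever swings in the damper's x-z plane, y = 0.
- damper_pivot (a point): Centre of the drum and hinge of the lever, 90 mm above the worktop; the lever turns about the damper's y axis. Three notches hide inside the drum, 0.49 rad apart; three marks on its face stand at -0.49, 0 and 0.49, but the notches are out of adjustment: all three may lie up to 0.17 rad to the same side of their marks.
- damper_grip (a point): Middle of the black D-grip bar at the lever's end: level, 15 mm thick, along the damper's y, 70 mm of it free between two legs 10 mm thick and 92 mm apart; a crosspiece 10 mm thick lies 53 mm nearer the hinge. The bar lies 170 mm plus the value of damper_pull from the hinge. Its z points outward along the lever, its x across it in the swing direction.
- damper_lever (a joint): Angle of the lever (rad): 0 upright, positive leaning to the damper's +x; range -0.90 to 1.02; stiff hinge, stays where left. It starts between 0.80 and 0.98, beyond the third notch, its roller resting on the rim. In a notch it has about 0.07 rad of play in all.
- damper_pull (a joint): Position of the D-grip along the lever (m), positive outward: 0 with its roller on the rim, -0.011 dropped home in a notch, at most +0.010 pulled out. A spring draws it inward (9 N home, 12 N at 0, 15 N pulled out). Over a notch the roller drops by itself if the grip is free to move along the lever, and then blocks the lever until the grip is pulled out.
- media_bottle: Clear square bottle with white cap, 50x50x97 mm, loose near the damper; origin at the centre of its underside. Leave it.
- dropper_bottle: Small white round bottle with screw cap, diameter 37, 69 mm high, loose near the damper; origin at the centre of its underside. Leave it.
- pcr_rack: Low rack 88x127x24 mm, loose, right of the damper; origin at the centre of its underside. Leave it.
- tip_box: Pipette tip box 87x122x61 mm, loose, left of the damper; origin at the centre of its underside. Leave it.

How it is judged:
By the outcome, as a careful person would: the job done as asked, in the order asked, and still so for the second after the job is handed in, with the robot touching nothing.
It also fails if it takes over 45 s, if anything falls off the work surface, if the arm or the gripper's body presses on something with over 40 N, if the wrist force passes 120 N, or if a joint passes its speed limit or range.

ROBOT

A 6-joint arm with a two-finger parallel gripper is mounted at the origin on a cart in front of the work surface, level with it; the furniture and walls round the work are solid. World frame = base frame: x ahead of the robot, y to its left, z up, the work surface at z = 0. Lengths are in m, angles in rad, forces in N, time in s.
With the tool pointing down it reaches from about 0.35 to 0.975 m from the base axis. Payload 4.9 kg.
Tool frame: the origin (TCP) lies at the very end of the fingers, on their centre line; the grasp point (between the pads) lies 19 mm behind it (ctrl.tcp_to_grasp is the z of the grasp point in the tool frame, in m); z points along the fingers, y is the line along which they close (so a half turn about z gives the same grasp; the last joint's range is limited). The gripper opens to 85 mm and grips with 20 to 120 N. Pads are 22 mm wide; open, the fingers measure 114 mm over their backs; the gripper's body (76 mm by 85 mm) begins 54 mm behind the grasp point. The pads swing forward as they close: fully open they stand 13 mm farther back than shut.
Start: joints at [-1.27, 0.053, 1.613, -0, 1.476, -0.119], TCP at [0.255, -0.571, 0.231] pointing down, gripper open.
Joint ranges: [-3.01, 3.01], [-1.01, 2.22], [0.06, 2.58], [-1.02, 4.17], [0.09, 2.62], [-3.14, 3.14]. Speed limits (rad/s): [2.57, 2.57, 3.14, 3.14, 3.14, 3.14].

INTERFACE

Orientations are given as a rotation vector (axis times angle).
In Python, from station import ctrl, eyes, job, nets gives the robot as it stands. The module is installed in compiled form; this text tells all that it offers.
- The arm moves only by the tool jog_arm, never from a script. Its argument "commands" is one flat list of numbers, 7 for each row, row after row: the shift along the tool's x, y, z each as a share of 0.06 m, from -1 to 1, then the turn, a rotation vector about the tool's x, y, z each as a share of 0.1 rad, from -1 to 1, then the finger opening in mm, from 0 to 85.4. In form: [x, y, z, ax, ay, az, grip, x, y, z, ax, ay, az, grip, ...]. A call has 1 to 20 rows; each row shifts and turns the commanded pose from where the row before left it, along the tool's axes as they then stand; what a row does not reach is not made up. A row lasts 1/8 s, in which the tool goes at most 62.5 mm and 10.7 degrees, less where a joint would pass 70% of its speed; a pose out of reach is approached as far as the arm can. A call with a number of a shift or a turn outside -1 to 1 is refused whole. A call with a gripper value outside its range is refused whole. The fingers move at their own pace and stop on an object; "newtons" is the grip in N (left out, the last holds). Time passes only in rows, so rows that do not move let the fingers close. It gives the time, the measured TCP pose, the force, the opening and the grip force at its end, in the units of the state.
- ctrl.get_obs(): the state, without advancing time (a new reading comes with each control period).
- eyes.get_image(name): name is "scene" or "top"; returns a dict with "image" (384x512x3 uint8, red, green, blue), "z_map" (384x512 float32, m along the optical axis (not along the pixel's ray), 0 where there is no reading), "K" (3x3 intrinsics, pixels), "dist_coeffs" ([k1, k2, p1, p2, k3] as OpenCV has them; the pictures are not rectified), "cam_to_world" (4x4, takes a point from camera to world coordinates). Camera axes: x right, y up, looking along -z (the intrinsics and any distortion apply to the point x, -y, -z); pixel columns grow to the right and rows downward; lengths in m; the calibration is good to about 2 mm. A picture is of the moment at which its call begins.
- job.finish_job(): hands the job in; it is judged then, once.
Trained networks look in the newest picture that a camera, given by its name, has taken for a name from the list of things; names that differ only in an ending like _2 or _b are one class to them, and where a whole thing is asked for, a point or a joint stands for the part that bears it (a point fixed in the world has none). Each returns a list of dicts, best first, with "p" (0 to 1); they miss things now and then, are a little off and sometimes report something else, mostly with a low value. They report only what shows in the picture. A call takes as long as a camera call.
- nets.silhouettes(camera, name): "mask" (384x512 bool, what is visible of it) and "bbox" ([left, top, right, bottom] in pixels, round what is visible of it).
The state is a dict: "t": time; "q": joint angles; "dq": joint speeds; "effort": joint torques, N m; "tool_pos": TCP position; "tool_rot": TCP orientation; "contact_force": force on the tool from outside, world axes, zero at the start; "wrist_torque": the same for the moment, N m; "opening": finger opening in m; "grip_force": force on a finger pad.
Only numpy, scipy, OpenCV 4.12 (cv2) and the standard library are available. Lean on these libraries where they do the work, as an engineer would, in place of code of your own. Each camera call takes 0.05 s, during which the arm holds its last target. There are 200 camera calls.

## Working session

There is one attempt and no reset: what is moved stays moved. The work goes in short steps, Python scripts to look and compute and a tool call to move; the robot and the scene stay as the last step left them, time stands still between calls to the robot, and variables do not carry over. Pictures are saved under pics/ and viewed, at most 10 in all, crops included, and the job is handed in when it is done.

Besides the shell and the picture viewer there is one more tool, called after "Request:" by a JSON object that holds its "op" and its "data", one argument or row to a line. jog_arm: Moves the arm, as the interface text tells. Shift numbers are shares of 0.06 m and turn numbers shares of 0.1 rad, none past 1 either way. Its arguments: {"type":"object","properties":{"commands":{"type":"array","items":{"type":"number"}},"newtons":{"type":"number"}},"required":["commands"]}

```bash
mkdir -p pics
cat > h.py <<'E'
import numpy as np, cv2
from station import ctrl, eyes, job, nets
def cloud(d):
    z=d["z_map"]; h,w=z.shape
    u,v=np.meshgrid(np.arange(w),np.arange(h))
    n=cv2.undistortPoints(np.stack([u,v],-1).reshape(-1,1,2).astype(np.float64),d["K"],np.array(d["dist_coeffs"])).reshape(h,w,2)
    p=np.stack([n[...,0]*z,-n[...,1]*z,-z],-1)
    T=np.array(d["cam_to_world"]); P=p@T[:3,:3].T+T[:3,3]; P[z<=0]=np.nan
    return P
E
python3 - <<'E'
from h import *
print(ctrl.get_obs(), ctrl.tcp_to_grasp)
ims=[]
for c in("scene","top"):
    d=eyes.get_image(c); P=cloud(d); np.savez(f"{c}.npz",P=P,im=d["image"],T=d["cam_to_world"],K=d["K"]); ims.append(d["image"])
    cv2.imwrite(f"pics/{c}.png",cv2.resize(d["image"][...,::-1],(800,600)))
    print(c,np.round(d["cam_to_world"],3).tolist())
    for n in("damper","damper_grip","damper_lever","media_bottle","dropper_bottle","pcr_rack","tip_box"):
        for r in nets.silhouettes(c,n)[:2]:
            q=P[r["mask"]]; q=q[~np.isnan(q[:,0])]
            print(c,n,round(r["p"],2),r["bbox"],np.round(np.percentile(q,[5,50,95],axis=0),3).tolist() if len(q) else None)
E
```

```text
{'t': 0.0, 'q': array([-1.27001570e+00,  5.33695795e-02,  1.61427243e+00, -2.82893097e-05,
        1.47602915e+00, -1.18970152e-01]), 'dq': array([-0.00129612, -0.00012771,  0.00053013, -0.00174141, -0.00212575,
       -0.00023571]), 'effort': array([ 2.95186073e-04, -3.93679619e+01, -3.70179963e+01, -1.94142258e-04,
        6.88185770e-03, -1.76167509e-05]), 'tool_pos': array([ 0.25453237, -0.57014039,  0.23006803]), 'tool_rot': array([-3.07063342e+00, -6.54086647e-01,  3.40214136e-04]), 'contact_force': array([-0.31271426, -0.02645158, -0.45609035]), 'wrist_torque': array([ 0.03753155, -0.00099185, -0.02864221]), 'grip_force': 0.0, 'opening': 0.08556939289283519} -0.0187
scene [[0.105, 0.48, -0.871, -0.753], [-0.994, 0.067, -0.082, -0.222], [0.019, 0.875, 0.484, 0.852], [0.0, 0.0, 0.0, 1.0]]
scene damper 0.91 [218.0, 162.1, 291.1, 232.2] [[0.501, -0.199, 0.007], [0.533, -0.116, 0.098], [0.647, -0.017, 0.174]]
scene damper_grip 0.51 [214.4, 164.0, 238.0, 189.4] [[0.468, -0.058, -0.001], [0.517, -0.023, 0.187], [0.881, 0.038, 0.209]]
scene damper_lever 0.53 [217.0, 162.9, 243.6, 188.
[... 716 characters left out ...]
1, 166.4, 242.7, 209.1] [[0.474, -0.057, 0.102], [0.522, -0.022, 0.197], [0.567, 0.002, 0.211]]
top damper_lever 0.65 [201.8, 169.1, 247.2, 209.0] [[0.475, -0.065, 0.003], [0.527, -0.026, 0.183], [0.591, 0.003, 0.211]]
top media_bottle 0.73 [293.6, 181.1, 316.0, 208.6] [[0.426, -0.247, 0.002], [0.448, -0.217, 0.065], [0.479, -0.196, 0.099]]
top dropper_bottle 0.52 [263.5, 211.9, 277.8, 230.7] [[0.405, -0.125, 0.022], [0.419, -0.108, 0.05], [0.436, -0.094, 0.071]]
top pcr_rack 0.73 [319.7, 143.2, 374.6, 191.4] [[0.442, -0.432, 0.008], [0.483, -0.373, 0.02], [0.524, -0.315, 0.025]]
top tip_box 0.75 [117.3, 185.5, 165.4, 223.3] [[0.555, 0.142, 0.028], [0.59, 0.196, 0.057], [0.63, 0.251, 0.062]]
```

View pics/scene.png

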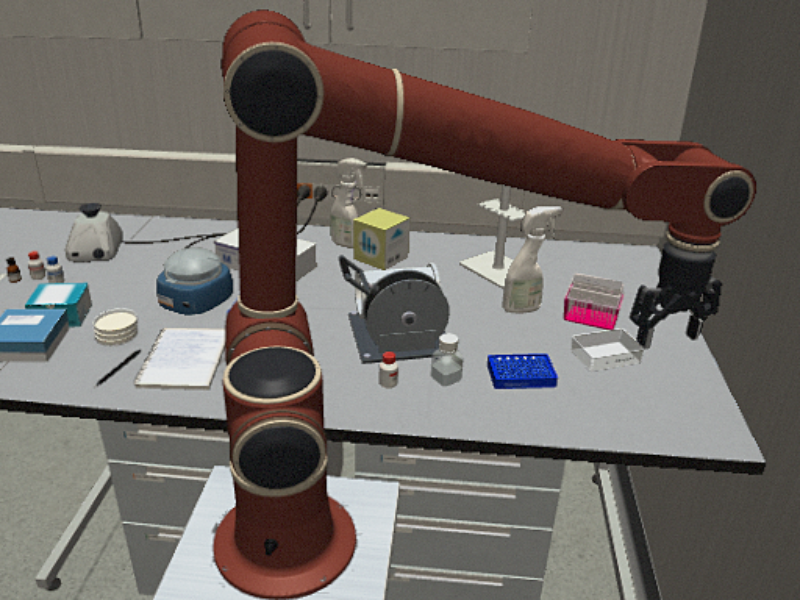

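View pics/top.png

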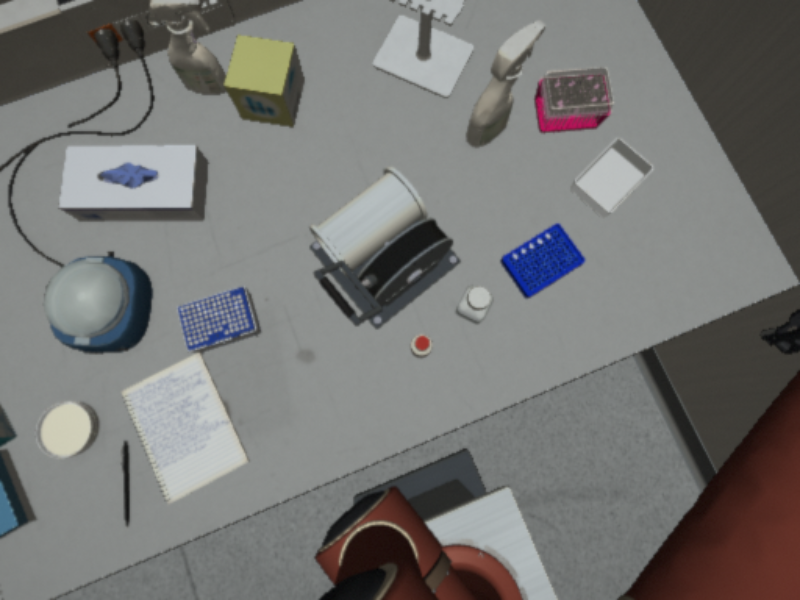

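The scene view shows the damper at about (405,310), with the drum face and its marks towards the robot and the D-grip leaning left at (352,272). The top view shows the grip at (345,295), the dropper bottle at (422,345) and the media bottle at (478,302). Next I fit the damper pose and the lever angle.

```bash
cat > fit.py <<'E'
from h import *
from scipy.optimize import least_squares
# damper: seen clouds near it
A=[]
for c in("scene","top"):
    P=np.load(c+".npz")["P"].reshape(-1,3)
    A.append(P[(~np.isnan(P[:,0]))&(P[:,2]>0.006)&(np.hypot(P[:,0]-.59,P[:,1]+.11)<.19)])
A=np.vstack(A)
def sdbox(q,lo,hi):
    c=(np.array(lo)+hi)/2; h=(np.array(hi)-lo)/2; d=abs(q-c)-h
    return np.linalg.norm(np.maximum(d,0),axis=1)+np.minimum(d.max(1),0)
def sdcyl(q,c,ax,r,h):
    o=[i for i in range(3) if i!=ax]; a=np.linalg.norm(q[:,o]-np.array(c)[o],axis=1)-r; b=abs(q[:,ax]-c[ax])-h
    d=np.stack([a,b],1); return np.linalg.norm(np.maximum(d,0),axis=1)+np.minimum(d.max(1),0)
def loc(p,A):
    c,s=np.cos(p[2]),np.sin(p[2]); R=np.array([[c,-s,0],[s,c,0],[0,0,1]])
    return (A-[p[0],p[1],0])@R
def grip(q,th):  # lever frame: x across, y, z outward
    s,c=np.sin(th),np.cos(th); z=q-[0,0,.09]
    return np.stack([z[:,0]*c-z[:,2]*s,z[:,1],z[:,0]*s+z[:,2]*c],1)
def sd(p,A):
    q=loc(p,A); g=grip(q,p[3]); r=.17
    return np.min([sdbox(q,[-.1,-.155,0],[.1,.045,.01]),sdcyl(q,[0,0,.09],1,.088,.024),sdcyl(q,[0,-.095,.09],0,.056,.085),
      sdbox(g,[-.0075,-.051,r-.0075],[.0075,.051,r+.0075]),sdbox(g,[-.005,-.051,r-.058],[.005,-.041,r]),sdbox(g,[-.005,.041,r-.058],[.005,.051,r]),
      sdbox(g,[-.005,-.051,r-.058],[.005,.051,r-.048])],axis=0)
best=None
for yaw in np.arange(1.2,2.7,.2):
    f=least_squares(sd,[.58,-.1,yaw,.88],args=(A,),loss="soft_l1",f_scale=.003)
    if best is None or f.cost<best.cost: best=f
p=best.x; r=sd(p,A); print("pose",np.round(p,4),"med|r|",np.median(abs(r)),len(A),(abs(r)<.005).mean())
c,s=np.cos(p[2]),np.sin(p[2]); ex=np.array([c,s,0]); ey=np.array([-s,c,0]); piv=np.array([p[0],p[1],.09])
out=np.sin(p[3])*ex+np.cos(p[3])*np.array([0,0,1.]); G=piv+.17*out
print("ex",ex,"ey",ey,"grip",G,"out",out)
g=grip(loc(p,A),p[3]); m=(g[:,2]>.155)&(abs(g[:,1])<.06)&(abs(g[:,0])<.03); print("bar pts",m.sum(),np.round(np.percentile(g[m],[2,50,98],axis=0),4).tolist())
np.save("pose.npy",p)
E
python3 fit.py
```

```text
pose [ 0.5524 -0.1329  1.8688  0.8547] med|r| 0.0030392094525779137 9887 0.6214220693840397
ex [-0.29360832  0.95592581  0.        ] ey [-0.95592581 -0.29360832  0.        ] grip [ 0.51475945 -0.01030513  0.2015977 ] out [-0.22148736  0.72111542  0.65645708]
bar pts 390 [[-0.0093, -0.0483, 0.1571], [-0.005, 0.004, 0.175], [0.0032, 0.0498, 0.1794]]
```

```bash
cat >> h.py <<'E'
from scipy.spatial.transform import Rotation as Rn
def frame(th,p,flip):
    c,s=np.cos(p[2]),np.sin(p[2]); ex=np.array([c,s,0]); ez=np.array([0,0,1.])
    out=np.sin(th)*ex+np.cos(th)*ez; ac=np.cos(th)*ex-np.sin(th)*ez
    y=ac*(1 if not flip else -1); z=-out
    return np.stack([np.cross(y,z),y,z],1),out,np.array([p[0],p[1],.09])
def target(th,r,p,flip,off=0.):   # grasp point at radius r along the lever, off across
    R,out,piv=frame(th,p,flip); ac=R[:,1]*(-1 if flip else 1)
    return R, piv+r*out+off*ac-R[:,2]*ctrl.tcp_to_grasp
def rows(R0,p0,R1,p1,N,show=True):
    w=(Rn.from_matrix(R0.T@R1)).as_rotvec()/N
    S=sum(Rn.from_rotvec(w*k).as_matrix() for k in range(N)); s=np.linalg.solve(S,R0.T@(p1-p0))
    if show: print("N",N,"row",np.round(np.r_[s/.06,w/.1],3).tolist())
    path=[p0]; R=R0
    for k in range(N): path.append(path[-1]+R@s); R=R@Rn.from_rotvec(w).as_matrix()
    return np.array(path)
def now():
    o=ctrl.get_obs(); return Rn.from_rotvec(o["tool_rot"]).as_matrix(),o["tool_pos"],o
E
cat > plan.py <<'E'
from h import *
p=np.load("pose.npy"); R0,p0,o=now()
for f in(0,1):
    R1,p1=target(p[3],.17,p,f); print(f,"rotvec",Rn.from_matrix(R0.T@R1).as_rotvec(),"tcp",p1)
    R1,p1=target(p[3],.30,p,f); pa=rows(R0,p0,R1,p1,20); print(np.round(pa[::4],3).tolist())
E
python3 plan.py
python3 - <<'E'
from h import *
p=np.load("pose.npy"); Z=np.load("top.npz"); S=np.load("scene.npz")
c,s=np.cos(p[2]),np.sin(p[2]); R=np.array([[c,-s,0],[s,c,0],[0,0,1]]); o=np.array([p[0],p[1],0])
a=np.linspace(0,2*np.pi,60); L=[]
for y in(.024,-.024): L.append(np.c_[.088*np.sin(a),0*a+y,.09+.088*np.cos(a)])
for x in(.085,-.085): L.append(np.c_[0*a+x,-.095+.056*np.sin(a),.09+.056*np.cos(a)])
L.append(np.array([[-.1,-.155,.01],[.1,-.155,.01],[.1,.045,.01],[-.1,.045,.01],[-.1,-.155,.01]]))
th=p[3];u=np.array([np.sin(th),0,np.cos(th)])
L.append(np.array([[0,0,.09]+.117*u+[0,-.046,0],[0,0,.09]+.17*u+[0,-.046,0],[0,0,.09]+.17*u+[0,.046,0],[0,0,.09]+.117*u+[0,.046,0]]))
out=[]
for n in("scene","top"):
    d=eyes.get_image(n); T=np.linalg.inv(d["cam_to_world"]); im=cv2.resize(d["image"],None,fx=4,fy=4,interpolation=1)
    for l in L:
        q=(l@R.T+o)@T[:3,:3].T+T[:3,3]; q=q*[1,-1,-1]
        uv=cv2.projectPoints(q,np.zeros(3),np.zeros(3),d["K"],np.array(d["dist_coeffs"]))[0]
        cv2.polylines(im,[((uv+.5)*4).astype(int)],False,(255,0,0),1)
    x,y=(190,140) if n=="scene" else (180,95)
    out.append(im[y*4:y*4+500,x*4:x*4+400] if 0 else cv2.resize(im[y*4:y*4+480,x*4:x*4+400+80],(400,400)))
cv2.imwrite("pics/ov.png",np.hstack(out)[...,::-1])
E
```

```text
0 rotvec [ 0.07656376 -1.25568537 -2.75730357] tcp [ 0.51890126 -0.02378999  0.18932196]
N 20 row [0.618, 0.39, -0.393, 0.038, -0.628, -1.379]
[[0.255, -0.571, 0.231], [0.434, -0.556, 0.31], [0.59, -0.441, 0.341], [0.664, -0.259, 0.331], [0.627, -0.068, 0.3], [0.49, 0.07, 0.275]]
1 rotvec [-0.85359288 -0.0520467   0.11431773] tcp [ 0.51890126 -0.02378999  0.18932196]
N 20 row [0.372, -0.391, -0.212, -0.427, -0.026, 0.057]
[[0.255, -0.571, 0.231], [0.298, -0.446, 0.276], [0.342, -0.317, 0.303], [0.388, -0.186, 0.311], [0.437, -0.056, 0.302], [0.49, 0.07, 0.275]]
```

View pics/ov.png

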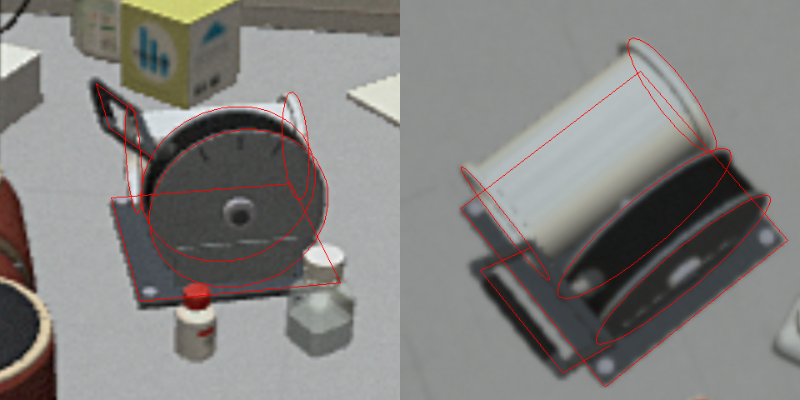

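The overlay agrees with both pictures: drum rim, plate, and D-grip at lever angle about 0.855. Now I move to a stand-off outside the grip, along the lever.

Request:
{"op": "jog_arm", "data": {
  "commands": [0.37,-0.39,-0.21,-0.43,-0.03,0.06,85,0.37,-0.39,-0.21,-0.43,-0.03,0.06,85,0.37,-0.39,-0.21,-0.43,-0.03,0.06,85,0.37,-0.39,-0.21,-0.43,-0.03,0.06,85,0.37,-0.39,-0.21,-0.43,-0.03,0.06,85,0.37,-0.39,-0.21,-0.43,-0.03,0.06,85,0.37,-0.39,-0.21,-0.43,-0.03,0.06,85,0.37,-0.39,-0.21,-0.43,-0.03,0.06,85,0.37,-0.39,-0.21,-0.43,-0.03,0.06,85,0.37,-0.39,-0.21,-0.43,-0.03,0.06,85,0.37,-0.39,-0.21,-0.43,-0.03,0.06,85,0.37,-0.39,-0.21,-0.43,-0.03,0.06,85,0.37,-0.39,-0.21,-0.43,-0.03,0.06,85,0.37,-0.39,-0.21,-0.43,-0.03,0.06,85,0.37,-0.39,-0.21,-0.43,-0.03,0.06,85,0.37,-0.39,-0.21,-0.43,-0.03,0.06,85,0.37,-0.39,-0.21,-0.43,-0.03,0.06,85,0.37,-0.39,-0.21,-0.43,-0.03,0.06,85,0.37,-0.39,-0.21,-0.43,-0.03,0.06,85,0.37,-0.39,-0.21,-0.43,-0.03,0.06,85]
}}

```text
t: 3.4
tool_pos: [0.4913, 0.067, 0.2699]
tool_rot: [2.259, 0.332, 0.148]
contact_force: [0.9, -0.2, 0.0]
opening: 0.0848
grip_force: 0.0
```

```bash
cat > go.py <<'E'
import sys
from h import *
# go.py th r N [off]
p=np.load("pose.npy"); R0,p0,o=now(); th,r,N=float(sys.argv[1]),float(sys.argv[2]),int(sys.argv[3]); off=float(sys.argv[4]) if len(sys.argv)>4 else 0
def state():
    piv=np.array([p[0],p[1],.09]); c,s=np.cos(p[2]),np.sin(p[2]); ex=np.array([c,s,0]); ey=np.array([-s,c,0])
    g=p0+R0[:,2]*ctrl.tcp_to_grasp-piv; a=np.arctan2(g@ex,g[2]); out=np.sin(a)*ex+[0,0,np.cos(a)]; ac=np.cos(a)*ex-[0,0,np.sin(a)]
    z=-R0[:,2]; F=o["contact_force"]
    print("t %.2f th %.3f r %.4f y %.4f tooltilt %.3f F out %.1f across %.1f y %.1f open %.4f grip %.1f"%(o["t"],a,np.hypot(g@ex,g[2]),g@ey,np.arctan2(z@ex,z[2]),F@out,F@ac,F@ey,o["opening"],o["grip_force"]))
state()
R1,p1=target(th,r,p,1,off); rows(R0,p0,R1,p1,N)
E
python3 go.py 0.8547 0.17 8
```

```text
t 3.40 th 0.860 r 0.2945 y -0.0004 tooltilt 0.863 F out -0.3 across -0.3 y -0.8 open 0.0848 grip 0.0
N 8 row [0.001, 0.002, 0.259, 0.01, 0.01, -0.003]
```

Request:
{"op": "jog_arm", "data": {
  "commands": [0,0,0.26,0,0,0,85,0,0,0.26,0,0,0,85,0,0,0.26,0,0,0,85,0,0,0.26,0,0,0,85,0,0,0.26,0,0,0,85,0,0,0.26,0,0,0,85,0,0,0.26,0,0,0,85,0,0,0.26,0,0,0,85]
}}

```text
t: 4.4
tool_pos: [0.5178, -0.026, 0.1879]
tool_rot: [2.26, 0.332, 0.147]
contact_force: [0.8, 0.3, 0.0]
opening: 0.0852
grip_force: 0.0
```

```bash
python3 go.py 0.8547 0.17 1
python3 - <<'E'
from h import *
d=[eyes.get_image(n) for n in("scene","top")]
a=d[0]["image"][140:260,180:310]; b=d[1]["image"][95:215,170:300]
cv2.imwrite("pics/g.png",np.hstack([cv2.resize(x,(400,370),interpolation=2) for x in(a,b)])[...,::-1])
E
```

```text
t 4.40 th 0.855 r 0.1677 y 0.0016 tooltilt 0.861 F out 0.1 across 0.0 y -0.8 open 0.0852 grip 0.0
N 1 row [0.028, -0.001, -0.038, 0.068, 0.09, -0.021]
```

View pics/g.png

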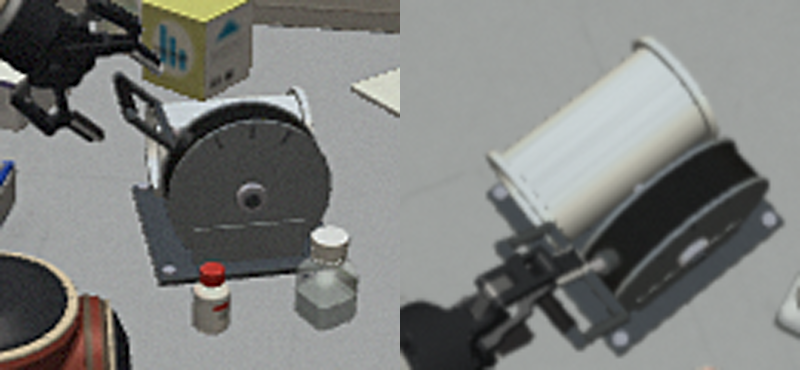

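The scene crop shows the fingertips at (100,135) and (155,65) on either side of the D-grip bar at about (120,80). The top crop agrees, so I close.

Request:
{"op": "jog_arm", "data": {
  "commands": [0,0,0,0,0,0,50,0,0,0,0,0,0,8,0,0,0,0,0,0,8,0,0,0,0,0,0,8,0,0,0,0,0,0,8,0,0,0,0,0,0,8,0,0,0,0,0,0,8,0,0,0,0,0,0,8],
  "newtons": 80
}}

```text
t: 5.5
tool_pos: [0.5177, -0.0246, 0.1888]
tool_rot: [2.261, 0.332, 0.148]
contact_force: [-1.9, 5.0, 1.9]
opening: 0.0127
grip_force: 77.9
```

```bash
python3 go.py 0.8547 0.176 2
```

```text
t 5.50 th 0.856 r 0.1693 y 0.0013 tooltilt 0.861 F out 5.3 across 2.1 y 0.3 open 0.0127 grip 77.9
N 2 row [0.012, 0.001, -0.056, 0.031, 0.041, -0.011]
```

Request:
{"op": "jog_arm", "data": {
  "commands": [0,0,-0.06,0,0,0,8,0,0,-0.06,0,0,0,8,0,0,0,0,0,0,8,0,0,0,0,0,0,8]
}}

```text
t: 6.0
tool_pos: [0.5162, -0.0211, 0.1917]
tool_rot: [2.259, 0.334, 0.146]
contact_force: [7.7, -9.9, -8.5]
opening: 0.0127
grip_force: 77.9
```

```bash
python3 go.py 0.8547 0.176 2
```

```text
t 6.00 th 0.858 r 0.1741 y 0.0016 tooltilt 0.862 F out -14.5 across -1.2 y -4.4 open 0.0127 grip 77.9
N 2 row [0.015, 0.003, -0.016, 0.039, 0.044, -0.003]
```

Run:
```python
from h import *
p=np.load("pose.npy")
a=target(.858,.1765,p,1); b=target(.245,.1765,p,1)
pa=rows(*a,*b,24)
```

```text
N 24 row [0.0, 0.067, 0.001, 0.255, -0.0, -0.0]
```

Request:
{"op": "jog_arm", "data": {
  "commands": [0,0.067,-0.02,0.255,0,0,8,0,0.067,0.001,0.255,0,0,8,0,0.067,0.001,0.255,0,0,8,0,0.067,0.001,0.255,0,0,8,0,0.067,0.001,0.255,0,0,8,0,0.067,0.001,0.255,0,0,8]
}}

```text
t: 6.75
tool_pos: [0.5206, -0.0359, 0.208]
tool_rot: [2.413, 0.358, 0.124]
contact_force: [9.3, -5.5, -12.5]
opening: 0.0125
grip_force: 77.9
```

```bash
python3 go.py 0.245 0.1765 18
```

```text
t 6.75 th 0.712 r 0.1747 y 0.0017 tooltilt 0.707 F out -14.7 across 2.1 y -7.2 open 0.0125 grip 77.9
N 18 row [0.002, 0.068, -0.001, 0.256, 0.004, -0.001]
```

Request:
{"op": "jog_arm", "data": {
  "commands": [0,0.068,0,0.256,0,0,8,0,0.068,0,0.256,0,0,8,0,0.068,0,0.256,0,0,8,0,0.068,0,0.256,0,0,8,0,0.068,0,0.256,0,0,8,0,0.068,0,0.256,0,0,8,0,0.068,0,0.256,0,0,8,0,0.068,0,0.256,0,0,8,0,0.068,0,0.256,0,0,8]
}}

```text
t: 7.88
tool_pos: [0.5293, -0.0642, 0.2281]
tool_rot: [2.64, 0.39, 0.087]
contact_force: [10.5, -3.1, -13.5]
opening: 0.0127
grip_force: 77.9
```

```bash
python3 go.py 0.245 0.1765 9
```

```text
t 7.88 th 0.482 r 0.1746 y 0.0018 tooltilt 0.476 F out -14.7 across 0.9 y -9.1 open 0.0127 grip 77.9
N 9 row [0.004, 0.069, -0.003, 0.256, 0.008, -0.004]
```

Request:
{"op": "jog_arm", "data": {
  "commands": [0.003,0.068,0,0.256,0,0,8,0.003,0.068,0,0.256,0,0,8,0.003,0.068,0,0.256,0,0,8,0.003,0.068,0,0.256,0,0,8,0.003,0.068,0,0.256,0,0,8,0.003,0.068,0,0.256,0,0,8,0.003,0.068,0,0.256,0,0,8,0.003,0.068,0,0.256,0,0,8,0.003,0.068,0,0.256,0,0,8,0,0,0,0,0,0,8]
}}

```text
t: 9.12
tool_pos: [0.5396, -0.0968, 0.2404]
tool_rot: [2.867, 0.42, 0.039]
contact_force: [6.7, -2.8, -14.7]
opening: 0.0123
grip_force: 78.1
```

```bash
python3 go.py 0.245 0.169 3
```

```text
t 9.12 th 0.249 r 0.1739 y 0.0015 tooltilt 0.245 F out -15.4 across -0.9 y -5.6 open 0.0123 grip 78.1
N 3 row [0.009, 0.004, 0.027, -0.001, 0.035, -0.02]
```

Request:
{"op": "jog_arm", "data": {
  "commands": [0,0,0.04,0,0,0,8,0,0,0.04,0,0,0,8,0,0,0.03,0,0,0,8,0,0,0,0,0,0,8,0,0,0,0,0,0,8]
}}

```text
t: 9.75
tool_pos: [0.5401, -0.0977, 0.2364]
tool_rot: [2.867, 0.42, 0.04]
contact_force: [3.6, -1.2, -12.8]
opening: 0.0124
grip_force: 78.2
```

```bash
python3 go.py 0.245 0.169 3
```

```text
t 9.75 th 0.249 r 0.1698 y 0.0013 tooltilt 0.245 F out -13.0 across 1.0 y -3.1 open 0.0124 grip 78.2
N 3 row [0.008, 0.003, 0.004, 0.002, 0.032, -0.02]
```

Request:
{"op": "jog_arm", "data": {
  "commands": [0,0,0.04,0,0,0,8,0,0,0.03,0,0,0,8,0,0,0,0,0,0,8,0,0,0,0,0,0,8]
}}

```text
t: 10.25
tool_pos: [0.5408, -0.0988, 0.2353]
tool_rot: [2.866, 0.419, 0.044]
contact_force: [-6.4, 1.8, -6.2]
opening: 0.0126
grip_force: 79.1
```

```bash
python3 go.py 0.245 0.169 3
```

```text
t 10.25 th 0.243 r 0.1683 y 0.0009 tooltilt 0.247 F out -5.2 across 5.0 y 5.6 open 0.0126 grip 79.1
N 3 row [0.006, -0.002, -0.004, 0.007, 0.025, -0.023]
```

Request:
{"op": "jog_arm", "data": {
  "commands": [0,0,0,0,0,0,24,0,0,0,0,0,0,24,0,0,0,0,0,0,24,0,0,0.04,0,0,0,24,0,0,0.04,0,0,0,24]
}}

```text
t: 10.88
tool_pos: [0.5419, -0.1002, 0.2302]
tool_rot: [2.865, 0.419, 0.046]
contact_force: [0.2, -0.4, 0.6]
opening: 0.0239
grip_force: 0.0
```

```bash
python3 go.py -0.2 0.164 20
```

```text
t 10.88 th 0.241 r 0.1631 y 0.0003 tooltilt 0.248 F out 0.4 across -0.5 y -0.1 open 0.0239 grip 0.0
N 20 row [0.001, 0.053, 0.0, 0.224, 0.002, -0.004]
```

Request:
{"op": "jog_arm", "data": {
  "commands": [0,0.053,0,0.224,0,0,24,0,0.053,0,0.224,0,0,24,0,0.053,0,0.224,0,0,24,0,0.053,0,0.224,0,0,24,0,0.053,0,0.224,0,0,24]
}}

```text
t: 11.5
tool_pos: [0.5459, -0.114, 0.2332]
tool_rot: [2.98, 0.436, 0.022]
contact_force: [-1.4, 4.5, -0.1]
opening: 0.0242
grip_force: 2.6
```

```bash
python3 go.py -0.2 0.164 15
```

```text
t 11.50 th 0.137 r 0.1633 y 0.0006 tooltilt 0.131 F out 0.6 across 4.7 y 0.0 open 0.0242 grip 2.6
N 15 row [0.001, 0.054, -0.0, 0.221, 0.003, -0.005]
```

Request:
{"op": "jog_arm", "data": {
  "commands": [0,0.05,0,0.22,0,0,24,0,0.05,0,0.22,0,0,24,0,0.05,0,0.22,0,0,24]
}}

```text
t: 11.88
tool_pos: [0.5485, -0.1225, 0.2342]
tool_rot: [3.045, 0.445, 0.008]
contact_force: [-1.4, 4.5, 0.1]
opening: 0.0244
grip_force: 2.6
```

```bash
python3 go.py -0.2 0.164 12
```

```text
t 11.88 th 0.075 r 0.1633 y 0.0006 tooltilt 0.065 F out 0.5 across 4.6 y 0.0 open 0.0244 grip 2.6
N 12 row [0.001, 0.056, -0.001, 0.221, 0.003, -0.007]
```

Request:
{"op": "jog_arm", "data": {
  "commands": [0,0.054,0,0.22,0,0,24,0,0.054,0,0.22,0,0,24,0,0.054,0,0.22,0,0,24]
}}

```text
t: 12.25
tool_pos: [0.5515, -0.1322, 0.2346]
tool_rot: [3.108, 0.454, -0.007]
contact_force: [-1.1, 5.6, -1.5]
opening: 0.024
grip_force: 2.4
```

```bash
python3 go.py -0.2 0.164 9
```

```text
t 12.25 th 0.006 r 0.1633 y 0.0006 tooltilt -0.000 F out -1.4 across 5.7 y -0.6 open 0.0240 grip 2.4
N 9 row [0.002, 0.055, -0.001, 0.222, 0.004, -0.009]
```

Request:
{"op": "jog_arm", "data": {
  "commands": [0,0.054,0,0.22,0,0,24,0,0.054,0,0.22,0,0,24]
}}

```text
t: 12.5
tool_pos: [0.5534, -0.1386, 0.2344]
tool_rot: [-3.066, -0.448, 0.016]
contact_force: [0.8, 5.2, -1.5]
opening: 0.0242
grip_force: 2.2
```

```bash
python3 go.py -0.2 0.164 7
```

```text
t 12.50 th -0.040 r 0.1632 y 0.0006 tooltilt -0.044 F out -1.7 across 4.7 y -2.2 open 0.0242 grip 2.2
N 7 row [0.002, 0.055, -0.001, 0.223, 0.004, -0.012]
```

Request:
{"op": "jog_arm", "data": {
  "commands": [0,0.054,0,0.22,0,0,24,0,0.054,0,0.22,0,0,24]
}}

```text
t: 12.75
tool_pos: [0.5552, -0.146, 0.2345]
tool_rot: [-3.026, -0.441, 0.026]
contact_force: [-0.7, 0.7, -0.3]
opening: 0.0243
grip_force: 0.5
```

```bash
python3 go.py -0.2 0.164 5
```

```text
t 12.75 th -0.091 r 0.1638 y 0.0011 tooltilt -0.085 F out -0.4 across 0.8 y 0.4 open 0.0243 grip 0.5
N 5 row [0.004, 0.052, 0.0, 0.23, 0.007, -0.018]
```

Request:
{"op": "jog_arm", "data": {
  "commands": [0,0.03,0,0.12,0,0,24,0,0,0,0,0,0,24]
}}

```text
t: 13.0
tool_pos: [0.556, -0.1479, 0.2348]
tool_rot: [-3.016, -0.439, 0.027]
contact_force: [-0.3, 0.8, 0.3]
opening: 0.0241
grip_force: 0.0
```

```bash
python3 go.py -0.2 0.164 5
cat > look.py <<'E'
import sys
from h import *
d=[eyes.get_image(n) for n in("scene","top")]
a=d[0]["image"][140:260,180:310]; b=d[1]["image"][95:215,190:320]
cv2.imwrite("pics/%s.png"%sys.argv[1],np.hstack([cv2.resize(x,(400,370),interpolation=2) for x in(a,b)])[...,::-1])
E
python3 look.py g2
```

```text
t 13.00 th -0.105 r 0.1643 y 0.0009 tooltilt -0.095 F out 0.2 across 0.9 y 0.1 open 0.0241 grip 0.0
N 5 row [0.003, 0.045, 0.002, 0.21, 0.005, -0.019]
```

View pics/g2.png

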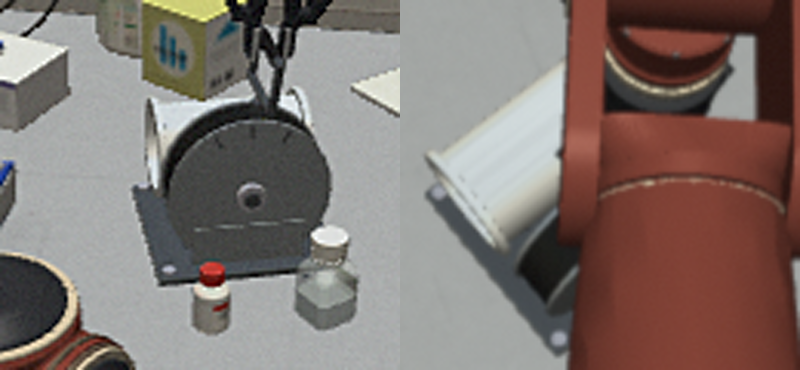

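The scene crop shows the fingers at about (268,75) over the drum; the arm hides the grip in the top view. The push force vanished, which suggests the roller dropped in and pulled the lever ahead. I probe a little further for the block.

Request:
{"op": "jog_arm", "data": {
  "commands": [0,0.04,0,0,0,0,24,0,0.04,0,0,0,0,24,0,0,0,0,0,0,24]
}}

```text
t: 13.48
tool_pos: [0.5572, -0.1517, 0.234]
tool_rot: [-3.015, -0.439, 0.028]
contact_force: [0.4, -0.0, 0.3]
opening: 0.0238
grip_force: 0.0
```

```bash
python3 go.py -0.2 0.164 5
```

```text
t 13.47 th -0.130 r 0.1639 y 0.0009 tooltilt -0.096 F out 0.3 across -0.1 y -0.3 open 0.0238 grip 0.0
N 5 row [0.003, 0.032, 0.001, 0.208, 0.006, -0.018]
```

Request:
{"op": "jog_arm", "data": {
  "commands": [0,0.05,0,0.1,0,0,24,0,0,0,0,0,0,24]
}}

```text
t: 13.72
tool_pos: [0.5581, -0.1546, 0.2337]
tool_rot: [-3.005, -0.438, 0.03]
contact_force: [-0.4, 0.5, 0.2]
opening: 0.024
grip_force: 0.3
```

```bash
python3 go.py -0.2 0.164 5
```

```text
t 13.72 th -0.149 r 0.1641 y 0.0009 tooltilt -0.107 F out 0.1 across 0.6 y 0.2 open 0.0240 grip 0.3
N 5 row [0.003, 0.022, 0.001, 0.186, 0.006, -0.018]
```

Request:
{"op": "jog_arm", "data": {
  "commands": [0,0.04,0,0,0,0,24,0,0,0,0,0,0,24]
}}

```text
t: 13.98
tool_pos: [0.5588, -0.1568, 0.2335]
tool_rot: [-3.005, -0.438, 0.03]
contact_force: [-0.3, 1.6, 1.1]
opening: 0.0241
grip_force: 0.5
```

```bash
python3 go.py -0.2 0.164 5
```

```text
t 13.97 th -0.163 r 0.1643 y 0.0009 tooltilt -0.106 F out 0.8 across 1.7 y -0.1 open 0.0241 grip 0.5
N 5 row [0.003, 0.014, 0.002, 0.187, 0.006, -0.017]
```

Request:
{"op": "jog_arm", "data": {
  "commands": [0,0.04,0,0,0,0,24,0,0,0,0,0,0,24]
}}

```text
t: 14.22
tool_pos: [0.5595, -0.1592, 0.2332]
tool_rot: [-3.005, -0.438, 0.029]
contact_force: [-0.5, 1.5, 0.5]
opening: 0.0241
grip_force: 0.5
```

```bash
python3 go.py -0.2 0.164 5
```

```text
t 14.22 th -0.179 r 0.1644 y 0.0009 tooltilt -0.106 F out 0.2 across 1.7 y 0.1 open 0.0241 grip 0.5
N 5 row [0.003, 0.006, 0.002, 0.188, 0.006, -0.018]
```

Request:
{"op": "jog_arm", "data": {
  "commands": [0,0.04,0,0,0,0,24,0,0.02,0,0,0,0,24,0,0,0,0,0,0,24]
}}

```text
t: 14.6
tool_pos: [0.5604, -0.1622, 0.2328]
tool_rot: [-3.004, -0.438, 0.03]
contact_force: [-0.1, 2.7, 1.6]
opening: 0.024
grip_force: 1.7
```

```bash
python3 go.py -0.2 0.164 5
```

```text
t 14.60 th -0.198 r 0.1646 y 0.0009 tooltilt -0.107 F out 1.1 across 2.9 y -0.7 open 0.0240 grip 1.7
N 5 row [0.003, -0.005, 0.002, 0.186, 0.006, -0.017]
```

Request:
{"op": "jog_arm", "data": {
  "commands": [0,-0.05,0,0,0,0,60,0,0,0,0,0,0,60,0,0,-0.5,0,0,0,60,0,0,-1,0,0,0,60,0,0,-1,0,0,0,60,0,-1,0,0,0,0,60,0,-1,0,0,0,0,60,0,-1,0,0,0,0,60]
}}

```text
t: 15.6
tool_pos: [0.513, -0.002, 0.4016]
tool_rot: [-3.006, -0.436, 0.029]
contact_force: [0.4, -0.3, 0.2]
opening: 0.0599
grip_force: 0.0
```

```bash
cat > meas.py <<'E'
import sys
from h import *
from scipy.optimize import least_squares
p=np.load("pose.npy"); c,s=np.cos(p[2]),np.sin(p[2]); R=np.array([[c,-s,0],[s,c,0],[0,0,1]])
ims=[];A=[]
for n in("scene","top"):
    d=eyes.get_image(n); P=cloud(d).reshape(-1,3); P=P[~np.isnan(P[:,0])]; q=(P-[p[0],p[1],.09])@R
    r=np.hypot(q[:,0],q[:,2]); m=(abs(q[:,1])<.058)&(r>.1)&(r<.2)&(q[:,2]>.05); q=q[m]; A.append(q)
    th=np.arctan2(q[:,0],q[:,2]); b=np.hypot(q[:,0],q[:,2])>.14
    if b.sum(): print(n,len(q),"outer pts",b.sum(),"th",np.round(np.percentile(th[b],[5,50,95]),3),"r pct",np.round(np.percentile(np.hypot(q[:,0],q[:,2])[b],[50,80,90,95,98]),4))
    ims.append(d)
a=ims[0]["image"][140:260,180:310]; b=ims[1]["image"][95:215,190:320]
cv2.imwrite("pics/%s.png"%sys.argv[1],np.hstack([cv2.resize(x,(400,370),interpolation=2) for x in(a,b)])[...,::-1])
E
python3 meas.py g3; python3 go.py 0 .2 5
```

```text
scene 198 outer pts 94 th [-0.187 -0.143 -0.122] r pct [0.1604 0.1635 0.1646 0.1652 0.1654]
top 520 outer pts 308 th [-0.195 -0.15  -0.123] r pct [0.1644 0.1664 0.167  0.1674 0.1681]
t 15.70 th 0.392 r 0.3593 y -0.0011 tooltilt -0.105 F out 0.7 across -0.4 y -0.5 open 0.0600 grip 0.0
N 5 row [-0.003, 0.492, 0.41, -0.211, 0.001, -0.005]
```

View pics/g3.png

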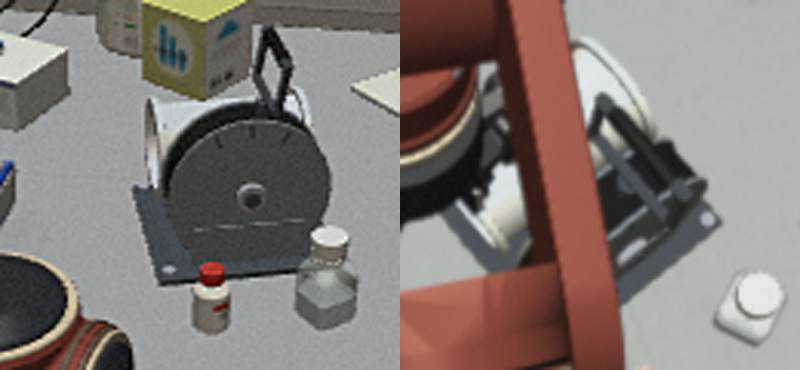

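The scene crop shows the lever nearly upright at about (270,70), with the bottles unmoved. The measured angle is about -0.15 rad, inside the middle notch's range. The bar's outer face has moved from about 0.179 to 0.167 m, so the grip has dropped the full 11 mm or so. The gripper is clear.

```bash
python3 -c "
from station import job
print(job.finish_job())"
```

```text
the job is handed in; nothing more can be done
None
```

The damper lever is in the middle notch at about -0.15 rad, with the D-grip fully home and let go; the job was handed in at about 16 s with the gripper clear, and the two bottles in view had not moved (I did not re-check the rack or tip box).

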